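Dial the code of the key box and open it

TASK

The finished key tags are locked in the grey steel key box. Roll its three thumbwheels until 4, 6 and 2 stand on top, read from left to right as seen from the robot, then slide the steel catch beside the wheels to the right as far as it goes and swing the lid up by its black grip until it stands upright and stays open, code still set. Be gentle with the lock: press and push its wheels and catch only lightly (never with 30 N or more), and leave the tin, the roll of tape and the tape measure round the box where they are.

Things in the scene. Friction and masses are not known exactly. Their poses are not given: they have to be found in the camera images.
- key_box: Grey steel key box, 200 mm deep (x), 240 wide (y), 80 high; heavy, fixed. Origin at the centre of its underside on the desk; x from its front (lock, robot side) to its hinge side, y to its left. The front third is a fixed deck 78 mm above the desk with the lock, the rest the lid. In its frame the wheel axles lie at x -68, y 72, 34, -4 mm, the locked catch at x -68, y -62, the hinge at x 98.5.
- lock_unit: The lock in the deck: from the left (box +y) three thumbwheels 38 mm apart, low black cheeks (6 mm above the deck, 8 mm wide) with white reading marks half-way between them, then the steel catch. Origin on the deck surface at the middle wheel, axes as the box's. Over 30 N on it breaks it. A tooth of the catch must pass a gate in each wheel, so the catch goes only with the code set.
- wheel_left (a joint): Left thumbwheel: smooth rubber tyre, 36 mm across, 16 mm wide, axle along the box's y. White numerals 0-9, one per 0.6283 rad (11.3 mm of rim). Value = numeral on top x 0.6283 (+- 6.283: it turns endlessly); grows as the top rolls away from the robot (box +x). Detent at each numeral: 4 to 6 N along the rim leave it; past half-way it falls into the next. May start balanced half-way.
- wheel_middle (a joint): Middle thumbwheel: smooth rubber tyre, 36 mm across, 16 mm wide, axle along the box's y. White numerals 0-9, one per 0.6283 rad (11.3 mm of rim). Value = numeral on top x 0.6283 (+- 6.283: it turns endlessly); grows as the top rolls away from the robot (box +x). Detent at each numeral: 4 to 6 N along the rim leave it; past half-way it falls into the next. May start balanced half-way.
- wheel_right (a joint): Right thumbwheel: smooth rubber tyre, 36 mm across, 16 mm wide, axle along the box's y. White numerals 0-9, one per 0.6283 rad (11.3 mm of rim). Value = numeral on top x 0.6283 (+- 6.283: it turns endlessly); grows as the top rolls away from the robot (box +x). Detent at each numeral: 4 to 6 N along the rim leave it; past half-way it falls into the next. May start balanced half-way.
- wheel_left_top (a point): Nominal top of the left wheel's rim, above its axle, 89 mm above the desk, 11 mm above the deck; axes as the box's. The bearings are worn: the wheel really stands up to 2.5 mm higher or lower than this point and does not give, so the pressing force has to be felt: a fingertip pressed on with 10 to 20 N and drawn along rolls it without slipping.
- wheel_middle_top (a point): Nominal top of the middle wheel's rim, above its axle, 89 mm above the desk, 11 mm above the deck; axes as the box's. The bearings are worn: the wheel really stands up to 2.5 mm higher or lower than this point and does not give, so the pressing force has to be felt: a fingertip pressed on with 10 to 20 N and drawn along rolls it without slipping.
- wheel_right_top (a point): Nominal top of the right wheel's rim, above its axle, 89 mm above the desk, 11 mm above the deck; axes as the box's. The bearings are worn: the wheel really stands up to 2.5 mm higher or lower than this point and does not give, so the pressing force has to be felt: a fingertip pressed on with 10 to 20 N and drawn along rolls it without slipping.
- catch (a joint): Travel of the catch in m: 0 locked, 0.012 fully open; it slides along the box's -y, to the right as seen from the robot, against about 3 N of friction and stays where it is left. With a wrong code it stops after 2 mm; fully open it frees the lid.
- catch_knob (a point): Centre of the catch's ribbed steel knob: 26 mm (x) by 12 mm (y), top 11.5 mm above the deck, on a sliding plate 30 x 18 mm, 2 mm high; this point lies 7 mm above the deck and moves with the knob. 29 mm of free deck between the locked knob and the last black cheek on its left (44 mm to the right wheel), only deck on its right.
- lid (a joint): Opening angle of the lid in rad: 0 shut, 1.57 upright, stop at 1.75. Hinged along its back edge (box +x side), it opens upwards and back; a stiff hinge holds it at any angle; about 5 N at the grip open it.
- lid_handle (a point): Centre of the lid's black grip: a round bar 12 mm thick and 22 mm long, flat at both ends, lying along the box's y (parallel to the hinge), on a stem 7 x 12 mm in the middle of the lid; 16.5 mm above the lid's surface and 17 mm behind its front edge. Turns with the lid.
- lid_hinge (a point): Middle of the hinge axis, 76.5 mm above the desk; the axis runs along the box's y. The shut lid's grip lies 115 mm in front of it and 19.5 mm above it.
- insert_tin: Round tin with lid, 66 mm across and 33 mm high, right of the box near its front. To be left alone. Origin at the centre of its underside.
- tape_roll: Roll of tape lying flat, 104 mm across and 25 mm high, left of the box. To be left alone. Origin at the centre of its underside.
- tape_measure: Tape measure, 31 x 73 x 58 mm, right of the box near its back. To be left alone. Origin at the centre of its underside.

How it is judged:
By the outcome, as a careful person would: the job done as asked, in the order asked, and still so for the second after the job is handed in, with the robot touching nothing.
It also fails if it takes over 67 s, if anything falls off the work surface, if the arm or the gripper's body presses on something with over 40 N, if the wrist force passes 120 N, or if a joint passes its speed limit or range.

ROBOT

A 7-joint arm with a two-finger parallel gripper is mounted at the origin on a cart in front of the work surface, level with it; the furniture and walls round the work are solid. World frame = base frame: x ahead of the robot, y to its left, z up, the work surface at z = 0. Lengths are in m, angles in rad, forces in N, time in s.
With the tool pointing down it reaches from about 0.4 to 0.75 m from the base axis. Payload 19.5 kg.
Tool frame: the origin (TCP) lies at the centre of the arm's flange, where the gripper is bolted on; the fingertips stand 173 mm ahead of it and the grasp point (between the pads) lies 155 mm ahead of it; z points along the fingers, y is the direction in which the jaws open and shut (so a half turn about z gives the same grasp; the last joint's range is limited). The gripper opens to 85 mm and grips with 20 to 120 N. Pads are 22 mm wide; open, the fingers measure 114 mm over their backs; the gripper's body (76 mm by 85 mm) begins 54 mm behind the grasp point. The pads swing forward as they close: fully open they stand 13 mm farther back than shut.
Start: joints at [1.204, 0.707, -0.028, 1.485, 0.022, 0.951, -0.075], TCP at [0.183, -0.545, 0.405] pointing down, gripper open.
Joint ranges: [-2.71, 2.71], [-0.32, 2.16], [-1.57, 1.52], [0, 2.45], [-1.46, 4.6], [0, 2.02], [-2.83, 2.83]. Speed limits (rad/s): [1.89, 1.89, 2.57, 2.57, 3.01, 3.01, 3.01].

INTERFACE

Orientations are given as a rotation vector (axis times angle).
In Python, from plant import r, imaging gives the robot as it stands. The module is installed in compiled form; this text tells all that it offers.
- The arm moves only by the tool jog_arm, never from a script. Its argument "motion" is a list of rows, each a list of 7 numbers: the turn, a rotation vector about the tool's x, y, z in degrees, then the shift along the tool's x, y, z in mm, then the opening, from 0 (shut) to 1 (fully open). In form: [[rx, ry, rz, x, y, z, hand], ...]. A call has exactly 8 rows; each row shifts and turns the commanded pose from where the row before left it, along the tool's axes as they then stand; what a row does not reach is not made up. A row lasts 1/12 s, in which the tool goes at most 41.7 mm and 7.16 degrees, less where a joint would pass 70% of its speed; a pose out of reach is approached as far as the arm can. A call with a gripper value outside its range is refused whole. The fingers move at their own pace and stop on an object; "newtons" is the grip in N (left out, the last holds). Time passes only in rows, so rows that do not move let the fingers close, or fill a call up. It gives the time, the measured TCP pose, the force and the opening at its end, in the units of the state.
- r.state(): the state, without advancing time (a new reading comes with each control period).
- imaging.camera(name): name is "scene" or "top" or "wrist"; returns (picture, depth): 384x512x3 uint8, red, green, blue; 384x512 float32, m along the optical axis (not along the pixel's ray), 0 where there is no reading.
- imaging.camera_params(name): a dict with "intrinsics" (3x3 intrinsics, pixels), "position" and "attitude" of the camera in the world. Camera axes: x right, y down, z forward; pixel columns grow to the right and rows downward; lengths in m; the calibration is good to about 2 mm. The wrist camera is an equidistant fisheye: a pixel r from the principal point sees the ray r / f radians off the axis. A picture is of the moment at which its call begins: read the wrist's pose just before it. camera_params takes no time and is no camera call; for the wrist camera it gives the pose at the moment of the call.
- r.finish_job(): hands the job in, once; it reports no verdict.
The state is a dict: "time_s": time; "qpos": joint angles; "qd": joint speeds; "joint_torque": joint torques, N m; "ee_pos": TCP position; "orientation": TCP orientation; "wrist_force": force on the tool from outside, world axes, zero at the start; "torque": the same for the moment, N m; "opening": opening from 0.0 (shut) to 1.0 (fully open).
Only numpy, scipy, OpenCV 4.12 (cv2) and the standard library are available. Lean on these libraries where they do the work, as an engineer would, in place of code of your own. Each camera call takes 0.05 s, during which the arm holds its last target. There are 200 camera calls.

## Working session

There is one attempt and no reset: what is moved stays moved. The work goes in short steps, Python scripts to look and compute and a tool call to move; the robot and the scene stay as the last step left them, time stands still between calls to the robot, and variables do not carry over. Pictures are saved under pics/ and viewed, about 8 in all and at most 12, crops included, and the job is handed in when it is done.

Besides the shell and the picture viewer there is one more tool, called after "Request:" as name([rows], argument=value, ...), one row to a line, values as JSON. jog_arm: Moves the arm, as the interface text tells. Its arguments: {"type":"object","properties":{"motion":{"type":"array","items":{"type":"array","items":{"type":"number"}}},"newtons":{"type":"number"}},"required":["motion"]}

```bash
mkdir -p pics
cat > h.py <<'E'
import numpy as np, cv2
from scipy.spatial.transform import Rotation as R
from plant import r, imaging
np.set_printoptions(precision=4,suppress=True)
def cam(n,f=None):
    p=imaging.camera_params(n); im,d=imaging.camera(n)
    if f: cv2.imwrite('pics/'+f,cv2.cvtColor(im,cv2.COLOR_RGB2BGR))
    return im,d,p
E
python3 - <<'E'
from h import *
s=r.state(); print(s)
for n in ("scene","top"):
    im,d,p=cam(n,n+'0.png'); print(n,p)
    np.savez(n+'0.npz',im=im,d=d,K=p['intrinsics'],t=p['position'],a=np.array(p['attitude']))
a=[cv2.imread(f'pics/{n}0.png') for n in("scene","top")]
cv2.imwrite('pics/both.png',cv2.resize(np.vstack(a),None,fx=.78,fy=.78) )
E
```

```text
{'time_s': 0.0, 'qpos': array([ 1.2043,  0.7071, -0.0276,  1.485 ,  0.022 ,  0.9509, -0.0755]), 'qd': array([-0.0004, -0.0002,  0.0003, -0.0003,  0.0018,  0.0018, -0.0003]), 'joint_torque': array([ -0.002 , -88.3178,   1.234 , -23.6168,   0.017 ,   0.0063,
        -0.    ]), 'ee_pos': array([ 0.1835, -0.5449,  0.4042]), 'orientation': array([-3.0992, -0.5078,  0.0003]), 'wrist_force': array([1.3643, 0.3255, 0.3863]), 'torque': array([ 0.0155,  0.0099, -0.0089]), 'opening': 0.9985782573804419}
scene {'intrinsics': array([[369.4638,   0.    , 253.955 ],
       [  0.    , 369.4638, 192.1837],
       [  0.    ,   0.    ,   1.    ]]), 'position': array([0.0244, 0.3049, 0.7157]), 'attitude': array([-1.3253,  2.2382, -0.8746])}
top {'intrinsics': array([[358.1688,   0.    , 252.7064],
       [  0.    , 358.1688, 188.4869],
       [  0.    ,   0.    ,   1.    ]]), 'position': array([0.4175, 0.0543, 0.9299]), 'attitude': array([-2.1884,  2.1314, -0.1929])}
```

View pics/top0.png

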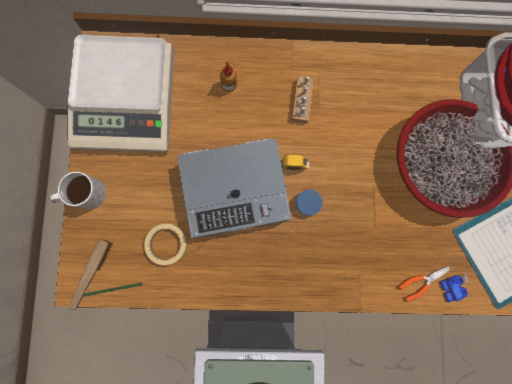

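The top view shows the box at about (235,188), slightly rotated, with its lock on the near side, the grip at (235,194) and the catch at (266,210). The tin is at (309,203), the tape measure at (296,162) and the tape roll at (165,244). Next I'll measure the box pose and upsample the lock.

```bash
cat >> h.py <<'E'
def pts(d,p):
    K=p['intrinsics'];v,u=np.mgrid[:384,:512]
    c=np.stack([(u-K[0,2])/K[0,0]*d,(v-K[1,2])/K[1,1]*d,d],-1)
    return c@R.from_rotvec(p['attitude']).as_matrix().T+p['position']
def proj(P,p):
    c=R.from_rotvec(p['attitude']).inv().apply(np.atleast_2d(P)-p['position']);K=p['intrinsics']
    return c[:,:2]/c[:,2:]*K[0,0]+K[:2,2]
E
python3 - <<'E'
from h import *
for n in('top','scene'):
    z=np.load(n+'0.npz');p=dict(intrinsics=z['K'],position=z['t'],attitude=z['a'])
    P=pts(z['d'],p)
    m=((P[...,2]>.065)&(P[...,2]<.09)&(abs(P[...,0]-.45)<.2)&(abs(P[...,1]-.1)<.2)).astype(np.uint8)
    m=cv2.morphologyEx(m,cv2.MORPH_OPEN,np.ones((5,5)))
    k,l,st,_=cv2.connectedComponentsWithStats(m);i=1+st[1:,4].argmax()
    Q=P[l==i];print(n,len(Q),np.median(Q[:,2]))
    rc=cv2.minAreaRect((Q[:,:2]*1000).astype(np.float32));print(rc,cv2.boxPoints(rc))
    g=P[(P[...,2]>.09)&(l>=0)&(abs(P[...,0]-.45)<.15)&(abs(P[...,1]-.1)<.12)&(P[...,2]<.12)]
    print('high',len(g),np.median(g,0))
a=cv2.imread('pics/top0.png')[195:245,185:295];b=cv2.imread('pics/scene0.png')
cv2.imwrite('pics/c.png',np.vstack([cv2.resize(a,(512,233),interpolation=2),b[:360]]))
E
```

```text
top 7999 0.07949210445326793
((548.1817626953125, 74.96121978759766), (204.90493774414062, 243.87327575683594), 11.942909240722656) [[422.7137 173.0573]
 [473.1802 -65.5372]
 [673.6498 -23.1348]
 [623.1833 215.4597]]
high 96 [0.5131 0.0704 0.0954]
scene 7068 0.07763240643105662
((546.7174682617188, 76.36076354980469), (207.0902099609375, 245.25357055664062), 11.917777061462402) [[420.0809 174.9615]
 [470.7277 -65.0057]
 [673.354  -22.2399]
 [622.7073 217.7272]]
high 53 [0.5252 0.0735 0.0981]
```

View pics/c.png

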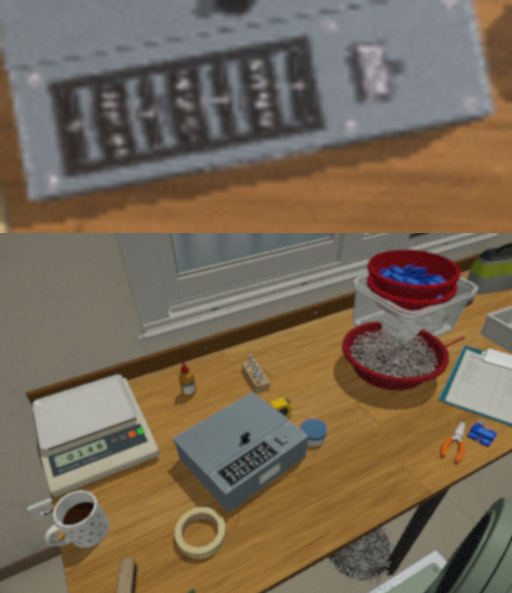

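Request:
jog_arm([
  [0, 0, 3.3, 0, 0, 0, 0],
  [0, 0, 3.3, 24, -16, 2, 0],
  [0, 0, 0, 26, -17, 2, 0],
  [0, 0, 0, 26, -17, 2, 0],
  [0, 0, 0, 26, -17, 2, 0],
  [0, 0, 0, 26, -17, 2, 0],
  [0, 0, 0, 26, -17, 2, 0],
  [0, 0, 0, 26, -17, 2, 0],
])

```text
time_s: 0.77
ee_pos: [0.3346, -0.3897, 0.3905]
orientation: [-3.124, -0.328, 0.0]
wrist_force: [0.3, -0.8, 0.2]
opening: -0.001
```

Request:
jog_arm([
  [0, 0, 0, 26, -18, 2, 0],
  [0, 0, 0, 26, -18, 2, 0],
  [0, 0, 0, 26, -18, 2, 0],
  [0, 0, 0, 26, -18, 2, 0],
  [0, 0, 0, 10, -30, 2, 0],
  [0, 0, 0, 8, -32, 2, 0],
  [0, 0, 0, 8, -32, 2, 0],
  [0, 0, 0, 8, -32, 2, 0],
])

```text
time_s: 1.43
ee_pos: [0.4273, -0.167, 0.3745]
orientation: [-3.124, -0.328, 0.0]
wrist_force: [-0.1, -0.6, -0.2]
opening: -0.003
```

Request:
jog_arm([
  [0, 0, 0, 8, -32, 2, 0],
  [0, 0, 0, 8, -32, 2, 0],
  [0, 0, 0, 8, -32, 2, 0],
  [0, 0, 0, 8, -32, 2, 0],
  [0, 0, 0, 8, -32, 2, 0],
  [0, 0, 0, 8, -32, 2, 0],
  [0, 0, 0, 8, -32, 2, 0],
  [0, 0, 0, 8, -32, 0, 0],
])

```text
time_s: 2.1
ee_pos: [0.4366, 0.0968, 0.3604]
orientation: [-3.124, -0.329, 0.001]
wrist_force: [0.7, 0.3, 0.3]
opening: 0.0
```

Run:
```python
from h import *
s=r.state();print(s['time_s'],s['ee_pos'],s['orientation'],s['qpos'],s['wrist_force'],s['opening'])
im,d,p=cam('wrist','w1.png');print(p)
cv2.imwrite('pics/w1b.png',cv2.resize(cv2.imread('pics/w1.png'),(768,576),interpolation=2))
```

```text
2.1 [0.4366 0.0968 0.3604] [-3.1243 -0.3288  0.001 ] [-0.3878  0.6082  0.1665  1.9926 -0.1808  0.5553 -1.4577] [0.6727 0.3257 0.2816] 0.000416801115776173
{'intrinsics': array([[297.3186,   0.    , 251.3449],
       [  0.    , 297.3186, 190.7146],
       [  0.    ,   0.    ,   1.    ]]), 'position': array([0.5041, 0.1103, 0.3295]), 'attitude': array([ 2.2655, -1.8344, -0.2562])}
```

View pics/w1b.png

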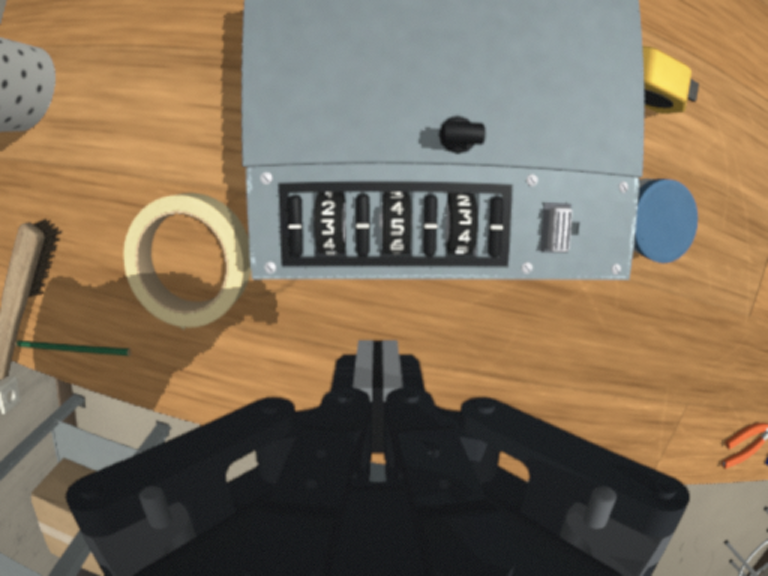

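The wrist view (1.5x) shows the lock upright. The left wheel reads about 3 at (329,228) and the middle about 5 at (397,228). The right wheel looks between 3 and 4 at (463,226). The knob is at (559,228) and the grip at (465,133). I'll zoom in and cast rays.

```bash
cat >> h.py <<'E'
def fray(u,v,p):
    K=p['intrinsics'];x=np.array([u-K[0,2],v-K[1,2]]);rr=np.linalg.norm(x);t=rr/K[0,0]
    c=np.r_[x/rr*np.sin(t),np.cos(t)];return R.from_rotvec(p['attitude']).apply(c)
def fpt(u,v,p,z):
    w=fray(u,v,p);return p['position']+w*(z-p['position'][2])/w[2]
def fproj(P,p):
    c=R.from_rotvec(p['attitude']).inv().apply(np.asarray(P)-p['position']);n=np.hypot(c[0],c[1])
    return p['intrinsics'][:2,2]+c[:2]/n*np.arctan2(n,c[2])*p['intrinsics'][0,0]
E
python3 - <<'E'
from h import *
p=imaging.camera_params('wrist')
im=cv2.imread('pics/w1.png')
for n,u,v,z in [('markL',294/1.5,226/1.5,.084),('m2',362/1.5,226/1.5,.084),('m3',431/1.5,226/1.5,.084),('m4',496/1.5,227/1.5,.084),('knob',559/1.5,228/1.5,.0895),('FLcorner',252/1.5,278/1.5,.078),('FR',632/1.5,277/1.5,.078),('lidgrip',458/1.5,133/1.5,.102)]:
    P=fpt(u,v,p,z); b=R.from_euler('z',-11.95,degrees=True).apply(P-[.548,.075,0]);print(n,P,b*1000)
cv2.imwrite('pics/w1c.png',cv2.resize(im[118:182,182:402],(792,230),interpolation=2))
# numeral phase prediction: top of each wheel
for y in (72,34,-4):
    P=R.from_euler('z',11.95,degrees=True).apply(np.array([-68,y,89])/1000)+[.548,.075,0];q=fproj(P,p);print(y,(q-[182,118])*3.6)
E
```

```text
markL [0.4598 0.1557 0.084 ] [-69.5659  97.1805  84.    ]
m2 [0.4677 0.1182 0.084 ] [-69.6314  58.937   84.    ]
m3 [0.4761 0.0808 0.084 ] [-69.1621  20.5561  84.    ]
m4 [0.4842 0.0443 0.084 ] [-68.7728 -16.8749  84.    ]
knob [0.4934 0.0086 0.0895] [-67.1382 -53.6432  89.5   ]
FLcorner [0.4227 0.1766 0.078 ] [-101.5191  125.3295   78.    ]
FR [ 0.476  -0.0592  0.078 ] [ -98.2757 -116.3885   78.    ]
lidgrip [0.5282 0.081  0.102 ] [-18.1621   9.9531 102.    ]
72 [155.2833 113.4628]
34 [322.9688 114.6764]
-4 [487.2515 118.212 ]
```

View pics/w1c.png

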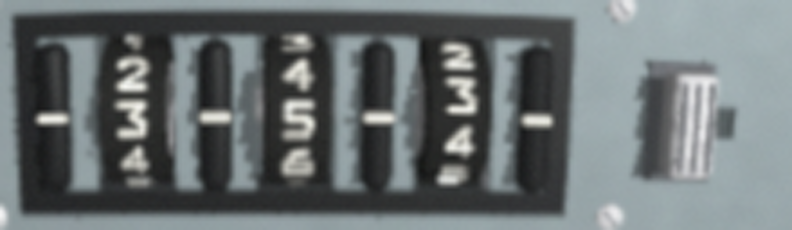

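Run:
```python
from h import *
print(imaging.camera_params('wrist')['position'],r.state()['ee_pos'])
p=dict(intrinsics=np.array([[297.3186,0,251.3449],[0,297.3186,190.7146],[0,0,1]]),position=np.array([0.5041, 0.1103, 0.3295]),attitude=np.array([ 2.2655, -1.8344, -0.2562]))
for n,u,v,z in [('markL',294/1.5,226/1.5,.084),('m2',362/1.5,226/1.5,.084),('m3',431/1.5,226/1.5,.084),('m4',496/1.5,227/1.5,.084),('knob',182+694/3.6,118+127/3.6,.0895),('FLcorner',252/1.5,278/1.5,.078),('FR',632/1.5,277/1.5,.078),('lidgrip',463/1.5,133/1.5,.102)]:
    P=fpt(u,v,p,z); b=R.from_euler('z',-11.95,degrees=True).apply(P-[.548,.075,0]);print(n,P,b*1000)
for y in (72,34,-4):
    P=R.from_euler('z',11.95,degrees=True).apply(np.array([-68,y,89])/1000)+[.548,.075,0];q=fproj(P,p);print(y,(q-[182,118])*3.6)
```

```text
[0.5039 0.1169 0.3295] [0.4366 0.1028 0.3603]
markL [0.4603 0.1486 0.084 ] [-70.5759  90.1617  84.    ]
m2 [0.4679 0.1111 0.084 ] [-70.9202  51.9377  84.    ]
m3 [0.476  0.0736 0.084 ] [-70.7308  13.5351  84.    ]
m4 [0.4839 0.0369 0.084 ] [-70.6143 -23.9531  84.    ]
knob [ 0.4923 -0.0011  0.0895] [-70.2869 -62.9361  89.5   ]
FLcorner [0.4234 0.1697 0.078 ] [-102.3094  118.479    78.    ]
FR [ 0.4749 -0.0668  0.078 ] [-100.9179 -123.6051   78.    ]
lidgrip [0.5288 0.071  0.102 ] [-19.6488   0.038  102.    ]
72 [124.5597 108.547 ]
34 [292.1556 108.0886]
-4 [457.7105 110.0995]
```

Request:
jog_arm([
  [0, 0, 0, 5, -4, 10, 0],
  [0, 0, 0, 5, -4, 15, 0],
  [0, 0, 0, 5, -4, 15, 0],
  [0, 0, 0, 5, -4, 15, 0],
  [0, 0, 0, 5, -4, 15, 0],
  [0, 0, 0, 3, 0, 13, 0],
  [0, 0, 0, 0, 0, 5, 0],
  [0, 0, 0, 0, 0, 0, 0],
])

```text
time_s: 2.82
ee_pos: [0.4601, 0.1197, 0.2716]
orientation: [3.124, 0.327, -0.003]
wrist_force: [-0.2, -0.2, 0.7]
opening: 0.003
```

Request:
jog_arm([
  [0, 0, 0, 0, 0, 0, 0],
  [0, 0, 0, 0, 0, 0, 0],
  [0, 0, 0, 0, 0, 0, 0],
  [0, 0, 0, 0, 0, 0, 0],
  [0, 0, 0, 0, 0, 0, 0],
  [0, 0, 0, 0, 0, 0, 0],
  [0, 0, 0, 0, 0, 0, 0],
  [0, 0, 0, 0, 0, 0, 0],
])

```text
time_s: 3.48
ee_pos: [0.4601, 0.1206, 0.2728]
orientation: [-3.124, -0.329, -0.0]
wrist_force: [-0.9, -0.7, 0.6]
opening: 0.001
```

```bash
cat >> h.py <<'E'
C=np.array([.5462,.0736,0]);Y=R.from_euler('z',11.95,degrees=True)
def tb():
    s=r.state();T=R.from_rotvec(s['orientation']);t=s['ee_pos']+T.apply([0,0,.173])
    b=Y.inv().apply(t-C)*1000
    print('t',round(s['time_s'],2),'tip in box mm',b,'F box',Y.inv().apply(s['wrist_force']),'op',round(s['opening'],3))
    print(' tilt xyz',Y.inv().apply(T.as_matrix()[:,2]),'tool x in box',Y.inv().apply(T.as_matrix()[:,0]))
E
python3 -c "
from h import *
tb()"
```

```text
t 3.48 tip in box mm [-74.4782  63.804   99.778 ] F box [-1.0601 -0.4847  0.5798] op 0.001
 tilt xyz [ 0.      0.0001 -1.    ] tool x in box [1.     0.0011 0.0001]
```

Request:
jog_arm([
  [0, 0, 0, 1, -4, 2, 0],
  [0, 0, 0, 0, -4, 2, 0],
  [0, 0, 0, 0, 0, 2, 0],
  [0, 0, 0, 0, 0, 1, 0],
  [0, 0, 0, 0, 0, 0.5, 0],
  [0, 0, 0, 0, 0, 0, 0],
  [0, 0, 0, 0, 0, 0, 0],
  [0, 0, 0, 0, 0, 0, 0],
])

```text
time_s: 4.15
ee_pos: [0.4595, 0.1285, 0.2653]
orientation: [-3.124, -0.328, -0.0]
wrist_force: [0.2, 0.3, 0.1]
opening: 0.001
```

Request:
jog_arm([
  [0, 0, 0, 0, 0, 0.3, 0],
  [0, 0, 0, 0, 0, 0.3, 0],
  [0, 0, 0, 0, 0, 0.3, 0],
  [0, 0, 0, 0, 0, 0.1, 0],
  [0, 0, 0, 0, 0, 0, 0],
  [0, 0, 0, 0, 0, 0, 0],
  [0, 0, 0, 0, 0, 0, 0],
  [0, 0, 0, 0, 0, 0, 0],
])

```text
time_s: 4.82
ee_pos: [0.4594, 0.1286, 0.2642]
orientation: [-3.124, -0.329, 0.0]
wrist_force: [0.2, -0.7, 1.5]
opening: -0.002
```

```bash
python3 -c "
from h import *
tb()"
```

```text
t 4.82 tip in box mm [-73.4986  71.7489  91.2205] F box [ 0.0853 -0.766   1.5175] op -0.002
 tilt xyz [-0.      0.0001 -1.    ] tool x in box [ 1.     0.001 -0.   ]
```

Request:
jog_arm([
  [0, 0, 0, 0, 0, 0.25, 0],
  [0, 0, 0, 0, 0, 0.25, 0],
  [0, 0, 0, 0, 0, 0, 0],
  [0, 0, 0, 0, 0, 0, 0],
  [0, 0, 0, 0, 0, 0, 0],
  [0, 0, 0, 0, 0, 0, 0],
  [0, 0, 0, 0, 0, 0, 0],
  [0, 0, 0, 0, 0, 0, 0],
])

```text
time_s: 5.48
ee_pos: [0.4594, 0.1286, 0.2637]
orientation: [-3.124, -0.329, -0.0]
wrist_force: [0.7, 0.4, 0.5]
opening: 0.0
```

Request:
jog_arm([
  [0, 0, 0, 0, 0, 0.25, 0],
  [0, 0, 0, 0, 0, 0.25, 0],
  [0, 0, 0, 0, 0, 0, 0],
  [0, 0, 0, 0, 0, 0, 0],
  [0, 0, 0, 0, 0, 0, 0],
  [0, 0, 0, 0, 0, 0, 0],
  [0, 0, 0, 0, 0, 0, 0],
  [0, 0, 0, 0, 0, 0, 0],
])

```text
time_s: 6.15
ee_pos: [0.4594, 0.1286, 0.2632]
orientation: [-3.124, -0.329, -0.0]
wrist_force: [0.2, -0.1, 1.5]
opening: -0.0
```

Request:
jog_arm([
  [0, 0, 0, 0, 0, 0.25, 0],
  [0, 0, 0, 0, 0, 0.25, 0],
  [0, 0, 0, 0, 0, 0, 0],
  [0, 0, 0, 0, 0, 0, 0],
  [0, 0, 0, 0, 0, 0, 0],
  [0, 0, 0, 0, 0, 0, 0],
  [0, 0, 0, 0, 0, 0, 0],
  [0, 0, 0, 0, 0, 0, 0],
])

```text
time_s: 6.82
ee_pos: [0.4594, 0.1286, 0.2627]
orientation: [-3.124, -0.329, 0.0]
wrist_force: [0.2, 0.1, 0.4]
opening: 0.001
```

Request:
jog_arm([
  [0, 0, 0, 0, 0, 0.3, 0],
  [0, 0, 0, 0, 0, 0.3, 0],
  [0, 0, 0, 0, 0, 0, 0],
  [0, 0, 0, 0, 0, 0, 0],
  [0, 0, 0, 0, 0, 0, 0],
  [0, 0, 0, 0, 0, 0, 0],
  [0, 0, 0, 0, 0, 0, 0],
  [0, 0, 0, 0, 0, 0, 0],
])

```text
time_s: 7.48
ee_pos: [0.4594, 0.1286, 0.2621]
orientation: [-3.124, -0.329, 0.0]
wrist_force: [-0.7, 0.4, -0.4]
opening: 0.002
```

Request:
jog_arm([
  [0, 0, 0, 0, 0, 0.3, 0],
  [0, 0, 0, 0, 0, 0.3, 0],
  [0, 0, 0, 0, 0, 0, 0],
  [0, 0, 0, 0, 0, 0, 0],
  [0, 0, 0, 0, 0, 0, 0],
  [0, 0, 0, 0, 0, 0, 0],
  [0, 0, 0, 0, 0, 0, 0],
  [0, 0, 0, 0, 0, 0, 0],
])

```text
time_s: 8.15
ee_pos: [0.4594, 0.1286, 0.2615]
orientation: [-3.124, -0.329, -0.0]
wrist_force: [-0.3, -0.0, 0.1]
opening: 0.002
```

Request:
jog_arm([
  [0, 0, 0, 0, 0, 0.3, 0],
  [0, 0, 0, 0, 0, 0.3, 0],
  [0, 0, 0, 0, 0, 0, 0],
  [0, 0, 0, 0, 0, 0, 0],
  [0, 0, 0, 0, 0, 0, 0],
  [0, 0, 0, 0, 0, 0, 0],
  [0, 0, 0, 0, 0, 0, 0],
  [0, 0, 0, 0, 0, 0, 0],
])

```text
time_s: 8.82
ee_pos: [0.4594, 0.1286, 0.2609]
orientation: [-3.124, -0.329, -0.0]
wrist_force: [0.0, -0.2, -0.1]
opening: -0.003
```

Request:
jog_arm([
  [0, 0, 0, 0, 0, 0.3, 0],
  [0, 0, 0, 0, 0, 0.3, 0],
  [0, 0, 0, 0, 0, 0, 0],
  [0, 0, 0, 0, 0, 0, 0],
  [0, 0, 0, 0, 0, 0, 0],
  [0, 0, 0, 0, 0, 0, 0],
  [0, 0, 0, 0, 0, 0, 0],
  [0, 0, 0, 0, 0, 0, 0],
])

```text
time_s: 9.48
ee_pos: [0.4596, 0.1286, 0.2606]
orientation: [-3.124, -0.329, -0.001]
wrist_force: [0.4, -0.5, 8.3]
opening: 0.003
```

Request:
jog_arm([
  [0, 0, 0, 0, 0, 0.2, 0],
  [0, 0, 0, 0, 0, 0, 0],
  [0, 0, 0, 0, 0, 0, 0],
  [0, 0, 0, 0, 0, 0, 0],
  [0, 0, 0, 0.5, 0, 0, 0],
  [0, 0, 0, 0.5, 0, 0, 0],
  [0, 0, 0, 0.5, 0, 0, 0],
  [0, 0, 0, 0.5, 0, 0, 0],
])

```text
time_s: 10.15
ee_pos: [0.4613, 0.129, 0.2605]
orientation: [-3.124, -0.329, -0.0]
wrist_force: [-3.6, -1.1, 12.8]
opening: -0.001
```

Request:
jog_arm([
  [0, 0, 0, 1, 0, 0, 0],
  [0, 0, 0, 1, 0, 0, 0],
  [0, 0, 0, 1, 0, 0, 0],
  [0, 0, 0, 1, 0, 0, 0],
  [0, 0, 0, 0.5, 0, 0, 0],
  [0, 0, 0, 0, 0, 0, 0],
  [0, 0, 0, 0, 0, 0, 0],
  [0, 0, 0, 0, 0, 0, 0],
])

```text
time_s: 10.82
ee_pos: [0.466, 0.13, 0.2605]
orientation: [-3.124, -0.328, -0.002]
wrist_force: [0.7, 0.9, 10.0]
opening: -0.001
```

Request:
jog_arm([
  [0, 0, 0, 1, 0, 0, 0],
  [0, 0, 0, 1, 0, 0, 0],
  [0, 0, 0, 1, 0, 0, 0],
  [0, 0, 0, 1, 0, 0, 0],
  [0, 0, 0, 1, 0, 0, 0],
  [0, 0, 0, 0, 0, 0, 0],
  [0, 0, 0, 0, 0, 0, 0],
  [0, 0, 0, 0, 0, 0, 0],
])

```text
time_s: 11.48
ee_pos: [0.4708, 0.131, 0.2605]
orientation: [-3.124, -0.329, -0.001]
wrist_force: [-0.0, 0.2, 11.2]
opening: -0.004
```

Request:
jog_arm([
  [0, 0, 0, 0, 0, -2, 0],
  [0, 0, 0, 0, 0, -3, 0],
  [0, 0, 0, -3, 9, 0, 0],
  [0, 0, 0, -4, 10, 0, 0],
  [0, 0, 0, -4, 10, 0, 0],
  [0, 0, 0, -1, 9, 0, 0],
  [0, 0, 0, 0, 0, 0, 0],
  [0, 0, 0, 0, 0, 0, 0],
])

```text
time_s: 12.15
ee_pos: [0.467, 0.0907, 0.2651]
orientation: [-3.124, -0.327, -0.0]
wrist_force: [-0.1, 0.3, -0.0]
opening: 0.003
```

Request:
jog_arm([
  [0, 0, 0, 0, 0, 0.6, 0],
  [0, 0, 0, 0, 0, 0.3, 0],
  [0, 0, 0, 0, 0, 0, 0],
  [0, 0, 0, 0, 0, 0, 0],
  [0, 0, 0, 0, 0, 0, 0],
  [0, 0, 0, 0, 0, 0, 0],
  [0, 0, 0, 0, 0, 0, 0],
  [0, 0, 0, 0, 0, 0, 0],
])

```text
time_s: 12.82
ee_pos: [0.4669, 0.0914, 0.2642]
orientation: [-3.124, -0.329, -0.0]
wrist_force: [0.1, -0.0, 0.7]
opening: -0.003
```

```bash
python3 -c "
from h import *
tb()
im,d,p=cam('wrist','w2.png')
c=cv2.imread('pics/w2.png');cv2.imwrite('pics/w2b.png',cv2.resize(c[60:300,100:420],(800,600),interpolation=2))"
```

```text
t 12.82 tip in box mm [-73.9354  33.8186  91.2461] F box [ 0.1344 -0.0316  0.7121] op -0.003
 tilt xyz [ 0.0001  0.0001 -1.    ] tool x in box [1.     0.0011 0.0001]
```

View pics/w2b.png

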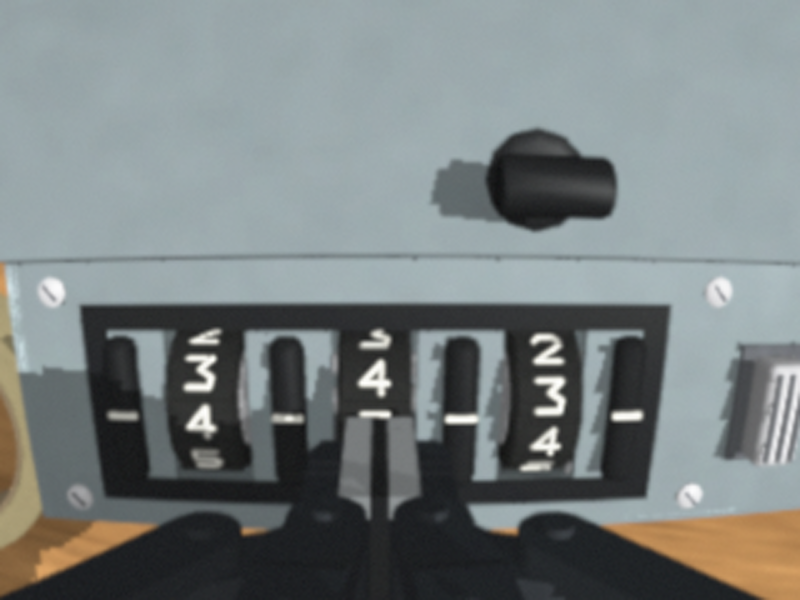

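The wrist crop shows the left wheel with 4 at its mark (200,418). The fingertip is centred over the middle wheel at (378,440), and the right wheel is still between 3 and 4. I'll descend on the middle wheel.

Request:
jog_arm([
  [0, 0, 0, 0, 0, 0.3, 0],
  [0, 0, 0, 0, 0, 0.4, 0],
  [0, 0, 0, 0, 0, 0, 0],
  [0, 0, 0, 0, 0, 0, 0],
  [0, 0, 0, 0, 0, 0, 0],
  [0, 0, 0, 0, 0, 0, 0],
  [0, 0, 0, 0, 0, 0, 0],
  [0, 0, 0, 0, 0, 0, 0],
])

```text
time_s: 13.53
ee_pos: [0.4669, 0.0913, 0.2635]
orientation: [-3.124, -0.329, -0.0]
wrist_force: [0.8, 0.1, 0.4]
opening: 0.001
```

Request:
jog_arm([
  [0, 0, 0, 0, 0, 0.3, 0],
  [0, 0, 0, 0, 0, 0.4, 0],
  [0, 0, 0, 0, 0, 0, 0],
  [0, 0, 0, 0, 0, 0, 0],
  [0, 0, 0, 0, 0, 0, 0],
  [0, 0, 0, 0, 0, 0, 0],
  [0, 0, 0, 0, 0, 0, 0],
  [0, 0, 0, 0, 0, 0, 0],
])

```text
time_s: 14.2
ee_pos: [0.467, 0.0913, 0.2633]
orientation: [-3.124, -0.329, -0.002]
wrist_force: [-1.2, -0.3, 11.2]
opening: -0.0
```

Request:
jog_arm([
  [0, 0, 0, 0, 0, 0.1, 0],
  [0, 0, 0, 0, 0, 0, 0],
  [0, 0, 0, 0.5, 0, 0, 0],
  [0, 0, 0, 0.5, 0, 0, 0],
  [0, 0, 0, 0.5, 0, 0, 0],
  [0, 0, 0, 0.5, 0, 0, 0],
  [0, 0, 0, 1, 0, 0, 0],
  [0, 0, 0, 1, 0, 0, 0],
])

```text
time_s: 14.87
ee_pos: [0.4706, 0.0921, 0.2632]
orientation: [-3.124, -0.328, 0.0]
wrist_force: [-3.5, -0.6, 15.2]
opening: -0.001
```

Request:
jog_arm([
  [0, 0, 0, 1, 0, 0, 0],
  [0, 0, 0, 1, 0, 0, 0],
  [0, 0, 0, 1, 0, 0, 0],
  [0, 0, 0, 1, 0, 0, 0],
  [0, 0, 0, 1, 0, 0, 0],
  [0, 0, 0, 1, 0, 0, 0],
  [0, 0, 0, 1, 0, 0, 0],
  [0, 0, 0, 0.6, 0, 0, 0],
])

```text
time_s: 15.53
ee_pos: [0.4784, 0.0938, 0.2632]
orientation: [-3.124, -0.329, -0.001]
wrist_force: [-2.2, -0.9, 13.5]
opening: 0.004
```

Request:
jog_arm([
  [0, 0, 0, 0, 0, 0, 0],
  [0, 0, 0, 0, 0, 0, 0],
  [0, 0, 0, 0, 0, 0, 0],
  [0, 0, 0, 0, 0, 0, 0],
  [0, 0, 0, 0, 0, -1, 0],
  [0, 0, 0, 0, 0, -2, 0],
  [0, 0, 0, 0, 0, 0, 0],
  [0, 0, 0, 0, 0, 0, 0],
])

```text
time_s: 16.2
ee_pos: [0.4782, 0.0937, 0.2657]
orientation: [-3.124, -0.329, -0.0]
wrist_force: [0.6, 0.6, -0.2]
opening: -0.006
```

Request:
jog_arm([
  [0, 0, 0, 1, 9, 0, 0],
  [0, 0, 0, 1, 10, 0, 0],
  [0, 0, 0, 0.5, 10, 0, 0],
  [0, 0, 0, 0, 9, 0, 0],
  [0, 0, 0, 0, 0, 0, 0],
  [0, 0, 0, 0, 0, 0.6, 0],
  [0, 0, 0, 0, 0, 0.6, 0],
  [0, 0, 0, 0, 0, 0, 0],
])

```text
time_s: 16.87
ee_pos: [0.4885, 0.0575, 0.2644]
orientation: [-3.124, -0.329, 0.0]
wrist_force: [-0.4, 0.5, -0.6]
opening: 0.005
```

```bash
python3 -c "
from h import *
tb()"
```

```text
t 16.87 tip in box mm [-59.8664  -3.7294  91.3832] F box [-0.289   0.6169 -0.5985] op 0.005
 tilt xyz [-0.0002  0.0004 -1.    ] tool x in box [ 1.      0.0016 -0.0002]
```

Request:
jog_arm([
  [0, 0, 0, 0, 0, 0.3, 0],
  [0, 0, 0, 0, 0, 0.4, 0],
  [0, 0, 0, 0, 0, 0, 0],
  [0, 0, 0, 0, 0, 0, 0],
  [0, 0, 0, 0, 0, 0, 0],
  [0, 0, 0, 0, 0, 0, 0],
  [0, 0, 0, 0, 0, 0, 0],
  [0, 0, 0, 0, 0, 0, 0],
])

```text
time_s: 17.53
ee_pos: [0.4886, 0.0571, 0.2638]
orientation: [-3.124, -0.329, -0.0]
wrist_force: [0.1, 0.6, 0.6]
opening: 0.0
```

Request:
jog_arm([
  [0, 0, 0, 0, 0, 0.3, 0],
  [0, 0, 0, 0, 0, 0.4, 0],
  [0, 0, 0, 0, 0, 0, 0],
  [0, 0, 0, 0, 0, 0, 0],
  [0, 0, 0, 0, 0, 0, 0],
  [0, 0, 0, 0, 0, 0, 0],
  [0, 0, 0, 0, 0, 0, 0],
  [0, 0, 0, 0, 0, 0, 0],
])

```text
time_s: 18.2
ee_pos: [0.4886, 0.0571, 0.2631]
orientation: [-3.124, -0.329, 0.0]
wrist_force: [-1.0, 0.4, -0.4]
opening: 0.003
```

Request:
jog_arm([
  [0, 0, 0, 0, 0, 0.3, 0],
  [0, 0, 0, 0, 0, 0.4, 0],
  [0, 0, 0, 0, 0, 0, 0],
  [0, 0, 0, 0, 0, 0, 0],
  [0, 0, 0, 0, 0, 0, 0],
  [0, 0, 0, 0, 0, 0, 0],
  [0, 0, 0, 0, 0, 0, 0],
  [0, 0, 0, 0, 0, 0, 0],
])

```text
time_s: 18.87
ee_pos: [0.4886, 0.0571, 0.2624]
orientation: [-3.124, -0.329, -0.0]
wrist_force: [0.5, -0.1, 0.0]
opening: -0.003
```

Request:
jog_arm([
  [0, 0, 0, 0, 0, 0.3, 0],
  [0, 0, 0, 0, 0, 0.4, 0],
  [0, 0, 0, 0, 0, 0, 0],
  [0, 0, 0, 0, 0, 0, 0],
  [0, 0, 0, 0, 0, 0, 0],
  [0, 0, 0, 0, 0, 0, 0],
  [0, 0, 0, 0, 0, 0, 0],
  [0, 0, 0, 0, 0, 0, 0],
])

```text
time_s: 19.53
ee_pos: [0.4885, 0.0571, 0.2617]
orientation: [-3.124, -0.329, 0.0]
wrist_force: [-0.2, 0.8, 0.3]
opening: 0.001
```

Request:
jog_arm([
  [0, 0, 0, 0, 0, 0.3, 0],
  [0, 0, 0, 0, 0, 0.3, 0],
  [0, 0, 0, 0, 0, 0, 0],
  [0, 0, 0, 0, 0, 0, 0],
  [0, 0, 0, 0, 0, 0, 0],
  [0, 0, 0, 0, 0, 0, 0],
  [0, 0, 0, 0, 0, 0, 0],
  [0, 0, 0, 0, 0, 0, 0],
])

```text
time_s: 20.2
ee_pos: [0.4886, 0.0571, 0.2611]
orientation: [-3.124, -0.329, -0.0]
wrist_force: [0.9, 0.3, -0.2]
opening: -0.003
```

Request:
jog_arm([
  [0, 0, 0, 0, 0, 0.3, 0],
  [0, 0, 0, 0, 0, 0.3, 0],
  [0, 0, 0, 0, 0, 0, 0],
  [0, 0, 0, 0, 0, 0, 0],
  [0, 0, 0, 0, 0, 0, 0],
  [0, 0, 0, 0, 0, 0, 0],
  [0, 0, 0, 0, 0, 0, 0],
  [0, 0, 0, 0, 0, 0, 0],
])

```text
time_s: 20.87
ee_pos: [0.4885, 0.0571, 0.2605]
orientation: [-3.124, -0.329, 0.0]
wrist_force: [-0.1, 0.5, 0.4]
opening: 0.005
```

Request:
jog_arm([
  [0, 0, 0, 0, 0, 0.3, 0],
  [0, 0, 0, 0, 0, 0.3, 0],
  [0, 0, 0, 0, 0, 0, 0],
  [0, 0, 0, 0, 0, 0, 0],
  [0, 0, 0, 0, 0, 0, 0],
  [0, 0, 0, 0, 0, 0, 0],
  [0, 0, 0, 0, 0, 0, 0],
  [0, 0, 0, 0, 0, 0, 0],
])

```text
time_s: 21.53
ee_pos: [0.4886, 0.0571, 0.26]
orientation: [-3.124, -0.329, -0.0]
wrist_force: [0.9, 0.2, 4.4]
opening: 0.005
```

Request:
jog_arm([
  [0, 0, 0, 0, 0, 0.2, 0],
  [0, 0, 0, 0, 0, 0.1, 0],
  [0, 0, 0, 0, 0, 0, 0],
  [0, 0, 0, 0, 0, 0, 0],
  [0, 0, 0, -0.5, 0, 0, 0],
  [0, 0, 0, -0.5, 0, 0, 0],
  [0, 0, 0, -0.5, 0, 0, 0],
  [0, 0, 0, -0.5, 0, 0, 0],
])

```text
time_s: 22.2
ee_pos: [0.4867, 0.0567, 0.2599]
orientation: [-3.124, -0.329, -0.001]
wrist_force: [0.1, 0.3, 10.2]
opening: 0.001
```

Request:
jog_arm([
  [0, 0, 0, -1, 0, 0.1, 0],
  [0, 0, 0, -1, 0, 0, 0],
  [0, 0, 0, -1, 0, 0, 0],
  [0, 0, 0, -1, 0, 0, 0],
  [0, 0, 0, -1, 0, 0, 0],
  [0, 0, 0, -1, 0, 0, 0],
  [0, 0, 0, -1, 0, 0, 0],
  [0, 0, 0, -1, 0, 0, 0],
])

```text
time_s: 22.87
ee_pos: [0.4793, 0.0551, 0.2599]
orientation: [-3.124, -0.329, -0.004]
wrist_force: [3.9, 1.2, 9.4]
opening: -0.001
```

Request:
jog_arm([
  [0, 0, 0, -1, 0, 0, 0],
  [0, 0, 0, -1, 0, 0, 0],
  [0, 0, 0, -1, 0, 0, 0],
  [0, 0, 0, -1, 0, 0, 0],
  [0, 0, 0, -1, 0, 0, 0],
  [0, 0, 0, -1, 0, 0, 0],
  [0, 0, 0, -1, 0, 0, 0],
  [0, 0, 0, 0, 0, 0, 0],
])

```text
time_s: 23.53
ee_pos: [0.4718, 0.0535, 0.2597]
orientation: [-3.124, -0.329, -0.0]
wrist_force: [-1.4, -0.1, 8.6]
opening: -0.0
```

Request:
jog_arm([
  [0, 0, 0, 0, 0, 0, 0],
  [0, 0, 0, 0, 0, -2, 0],
  [0, 0, 0, 0, 0, -8, 0],
  [0, 0, 0, -5, 4, -10, 0],
  [0, 0, 0, -5, 8, -10, 0.25],
  [0, 0, 0, 0, 0, 0, 0.5],
  [0, 0, 0, 0, 0, 0, 0.5],
  [0, 0, 0, 0, 0, 0, 0.5],
])

```text
time_s: 24.2
ee_pos: [0.4647, 0.0396, 0.2896]
orientation: [-3.124, -0.328, -0.001]
wrist_force: [-0.0, 0.0, -0.3]
opening: 0.5
```

```bash
python3 -c "
from h import *
tb()
im,d,p=cam('wrist','w3.png')
c=cv2.imread('pics/w3.png');cv2.imwrite('pics/w3b.png',cv2.resize(c[60:300,100:420],(800,600),interpolation=2))"
```

```text
t 24.2 tip in box mm [-86.7441 -16.3151 116.6354] F box [-0.0275  0.0553 -0.251 ] op 0.5
 tilt xyz [ 0.0004  0.0002 -1.    ] tool x in box [1.     0.0008 0.0004]
```

View pics/w3b.png

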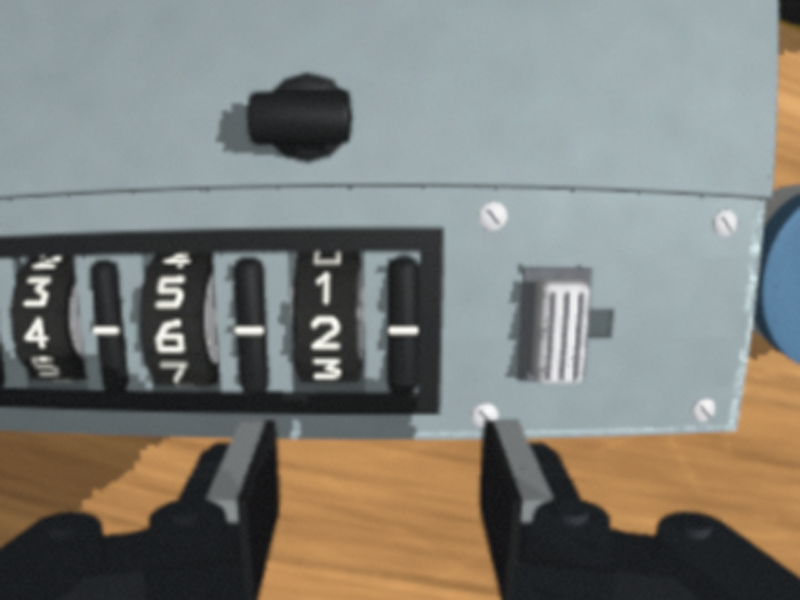

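The crop shows 4, 6 and 2 at the reading marks (row 330), with the knob at (560,330). Next I straddle the knob with the gripper partly open.

Request:
jog_arm([
  [0, 0, 0, 4, 10, 0, 0.35],
  [0, 0, 0, 5, 14, 0, 0.35],
  [0, 0, 0, 5, 14, 0, 0.35],
  [0, 0, 0, 4.5, 12, 0, 0.35],
  [0, 0, 0, 0, 0, 5, 0.35],
  [0, 0, 0, 0, 0, 5, 0.35],
  [0, 0, 0, 0, 0, 0, 0.35],
  [0, 0, 0, 0, 0, 0, 0.35],
])

```text
time_s: 24.92
ee_pos: [0.4929, -0.0048, 0.2791]
orientation: [-3.124, -0.33, 0.002]
wrist_force: [0.7, 0.6, 0.7]
opening: 0.354
```

```bash
python3 -c "
from h import *
tb()
im,d,p=cam('wrist','w4.png')
c=cv2.imread('pics/w4.png');cv2.imwrite('pics/w4b.png',cv2.resize(c[60:300,100:420],(640,480),interpolation=2))"
```

```text
t 24.92 tip in box mm [-68.567  -65.5884 106.1132] F box [0.8213 0.3904 0.7476] op 0.354
 tilt xyz [-0.001   0.0006 -1.    ] tool x in box [ 1.      0.0018 -0.001 ]
```

View pics/w4b.png

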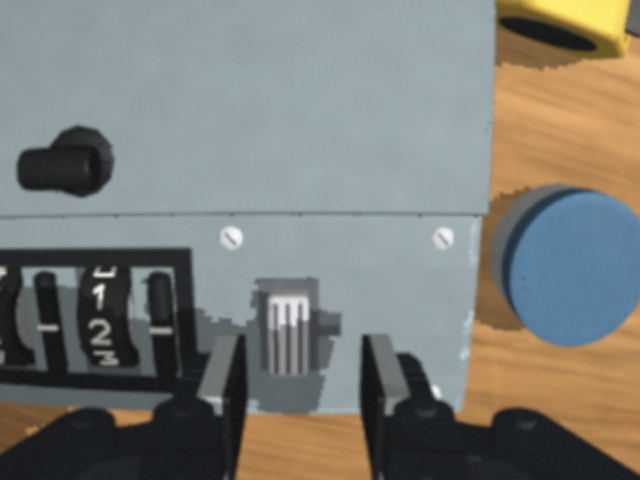

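The fingers straddle the knob (tips at (225,360) and (385,360), knob at (288,335)). I'll descend.

Request:
jog_arm([
  [0, 0, 0, 0, 0, 4, 0.35],
  [0, 0, 0, 0, 0, 5, 0.35],
  [0, 0, 0, 0, 0, 5, 0.35],
  [0, 0, 0, 0, 0, 4, 0.35],
  [0, 0, 0, 0, 0, 2, 0.35],
  [0, 0, 0, 0, 0, 1, 0.35],
  [0, 0, 0, 0, 0, 0.5, 0.35],
  [0, 0, 0, 0, 0, 0, 0.35],
])

```text
time_s: 25.63
ee_pos: [0.4931, -0.0053, 0.258]
orientation: [-3.124, -0.329, -0.0]
wrist_force: [0.0, 0.0, -0.5]
opening: 0.354
```

Request:
jog_arm([
  [0, 0, 0, 0, 0, 1, 0.35],
  [0, 0, 0, 0, 0, 1, 0.35],
  [0, 0, 0, 0, 0, 0.5, 0.35],
  [0, 0, 0, 0, 0, 0, 0.35],
  [0, 0, 0, 0, 0, 0, 0.35],
  [0, 0, 0, 0, 0, 0, 0.35],
  [0, 0, 0, 0, 0, 0, 0.35],
  [0, 0, 0, 0, 0, 0, 0.35],
])

```text
time_s: 26.3
ee_pos: [0.4931, -0.0053, 0.2556]
orientation: [-3.124, -0.329, -0.0]
wrist_force: [-0.5, -0.1, -0.9]
opening: 0.349
```

```bash
python3 -c "
from h import *
tb()"
```

```text
t 26.3 tip in box mm [-68.2241 -66.1946  82.557 ] F box [-0.5344  0.0269 -0.9034] op 0.349
 tilt xyz [ 0.0001  0.0001 -1.    ] tool x in box [1.     0.0011 0.0001]
```

Request:
jog_arm([
  [0, 0, 0, 0, 1, 0.5, 0.35],
  [0, 0, 0, 0, 1, 0.5, 0.35],
  [0, 0, 0, 0, 1, 0, 0.35],
  [0, 0, 0, 0, 1, 0, 0.35],
  [0, 0, 0, 0, 1, 0, 0.35],
  [0, 0, 0, 0, 0.5, 0, 0.35],
  [0, 0, 0, 0, 0, 0, 0.35],
  [0, 0, 0, 0, 0, 0, 0.35],
])

```text
time_s: 26.97
ee_pos: [0.4943, -0.0107, 0.2545]
orientation: [-3.124, -0.329, 0.0]
wrist_force: [-0.7, 2.3, -1.4]
opening: 0.351
```

Request:
jog_arm([
  [0, 0, 0, 0, 0.7, 0, 0.35],
  [0, 0, 0, 0, 0.7, 0, 0.35],
  [0, 0, 0, 0, 0.7, 0, 0.35],
  [0, 0, 0, 0, 0.7, 0, 0.35],
  [0, 0, 0, 0, 0.7, 0, 0.35],
  [0, 0, 0, 0, 0.7, 0, 0.35],
  [0, 0, 0, 0, 0.7, 0, 0.35],
  [0, 0, 0, 0, 0, 0, 0.35],
])

```text
time_s: 27.63
ee_pos: [0.4953, -0.0157, 0.2545]
orientation: [-3.124, -0.328, 0.0]
wrist_force: [-0.7, 1.6, -2.1]
opening: 0.348
```

```bash
python3 -c "
from h import *
tb()"
```

```text
t 27.63 tip in box mm [-68.2682 -76.7967  81.488 ] F box [-0.386   1.7488 -2.0765] op 0.348
 tilt xyz [-0.  0. -1.] tool x in box [ 1.      0.0008 -0.    ]
```

Request:
jog_arm([
  [0, 0, 0, 0, 0.7, 0, 0.35],
  [0, 0, 0, 0, 0.7, 0, 0.35],
  [0, 0, 0, 0, 0.7, 0, 0.35],
  [0, 0, 0, 0, 0.7, 0, 0.35],
  [0, 0, 0, 0, 0.7, 0, 0.35],
  [0, 0, 0, 0, 0.7, 0, 0.35],
  [0, 0, 0, 0, 0, 0, 0.35],
  [0, 0, 0, 0, 0, 0, 0.35],
])

```text
time_s: 28.3
ee_pos: [0.4962, -0.0198, 0.2545]
orientation: [3.124, 0.328, 0.0]
wrist_force: [-0.8, 1.7, -0.6]
opening: 0.35
```

Request:
jog_arm([
  [0, 0, 0, 0, 0.4, 0, 0.35],
  [0, 0, 0, 0, 0.4, 0, 0.35],
  [0, 0, 0, 0, 0.4, 0, 0.35],
  [0, 0, 0, 0, 0, 0, 0.35],
  [0, 0, 0, 0, 0, 0, 0.35],
  [0, 0, 0, 0, 0, 0, 0.35],
  [0, 0, 0, 0, 0, 0, 0.35],
  [0, 0, 0, 0, 0, 0, 0.35],
])

```text
time_s: 28.97
ee_pos: [0.4964, -0.0208, 0.2545]
orientation: [-3.124, -0.328, -0.0]
wrist_force: [-0.8, 1.6, 0.7]
opening: 0.348
```

Request:
jog_arm([
  [0, 0, 0, 0, 0.4, 0, 0.35],
  [0, 0, 0, 0, 0.4, 0, 0.35],
  [0, 0, 0, 0, 0, 0, 0.35],
  [0, 0, 0, 0, 0, 0, 0.35],
  [0, 0, 0, 0, 0, 0, 0.35],
  [0, 0, 0, 0, 0, 0, 0.35],
  [0, 0, 0, 0, 0, 0, 0.35],
  [0, 0, 0, 0, 0, 0, 0.35],
])

```text
time_s: 29.63
ee_pos: [0.4965, -0.0211, 0.2545]
orientation: [-3.123, -0.329, 0.0]
wrist_force: [-2.3, 6.5, 0.4]
opening: 0.354
```

Request:
jog_arm([
  [0, 0, 0, 0, 0.3, 0, 0.35],
  [0, 0, 0, 0, 0, 0, 0.35],
  [0, 0, 0, 0, 0, 0, 0.35],
  [0, 0, 0, 0, 0, 0, 0.35],
  [0, 0, 0, 0, 0, 0, 0.35],
  [0, 0, 0, 0, 0, 0, 0.35],
  [0, 0, 0, 0, 0, 0, 0.35],
  [0, 0, 0, 0, 0, 0, 0.35],
])

```text
time_s: 30.3
ee_pos: [0.4966, -0.0212, 0.2545]
orientation: [-3.123, -0.33, 0.001]
wrist_force: [-2.5, 9.0, 1.6]
opening: 0.353
```

```bash
python3 -c "
from h import *
tb()"
```

```text
t 30.3 tip in box mm [-68.2257 -82.2529  81.4914] F box [-0.5829  9.2918  1.6061] op 0.353
 tilt xyz [-0.0002  0.0012 -1.    ] tool x in box [ 1.      0.0018 -0.0002]
```

Request:
jog_arm([
  [0, 0, 0, 0, -1.5, 0, 0.35],
  [0, 0, 0, 0, -1.5, 0, 0.35],
  [0, 0, 0, 0, 0, -6, 0.35],
  [0, 0, 0, 0, 0, -12, 0.45],
  [0, 0, 0, 0, 0, -15, 0.5],
  [0, 0, 0, 5, -10, -15, 0.5],
  [0, 0, 0, 6, -10, 0, 0.5],
  [0, 0, 0, 8, -10, 0, 0.5],
])

```text
time_s: 30.97
ee_pos: [0.5086, 0.0148, 0.3034]
orientation: [3.124, 0.328, 0.002]
wrist_force: [-0.2, 0.0, -0.3]
opening: 0.5
```

Request:
jog_arm([
  [0, 0, 0, 8, -12, 0, 0.5],
  [0, 0, 0, 8, -12, 0, 0.5],
  [0, 0, 0, 6, -10, 0, 0.5],
  [0, 0, 0, 6, -10, 0, 0.5],
  [0, 0, 0, 4, -6, 0, 0.5],
  [0, 0, 0, 0, 0, 0, 0.5],
  [0, 0, 0, 0, 0, 0, 0.5],
  [0, 0, 0, 0, 0, 0, 0.5],
])

```text
time_s: 31.63
ee_pos: [0.5291, 0.0693, 0.3025]
orientation: [3.124, 0.327, -0.001]
wrist_force: [-0.4, -1.3, -1.0]
opening: 0.495
```

```bash
python3 -c "
from h import *
tb()
im,d,p=cam('top','t5.png');im,d,p=cam('wrist','w5.png')
c=cv2.imread('pics/w5.png');t=cv2.imread('pics/t5.png')
cv2.imwrite('pics/w5b.png',np.hstack([cv2.resize(c[130:384,60:420],(480,338),interpolation=2),cv2.resize(t[150:250,170:320],(320,213),interpolation=2)[:338].copy() if 0 else cv2.copyMakeBorder(cv2.resize(t[150:250,170:320],(320,213)),0,125,0,0,0)]))"
```

```text
t 31.63 tip in box mm [-17.6414  -0.7676 129.476 ] F box [-0.6604 -1.2372 -0.9848] op 0.495
 tilt xyz [-0.0004 -0.0003 -1.    ] tool x in box [ 1.      0.0003 -0.0004]
```

View pics/w5b.png

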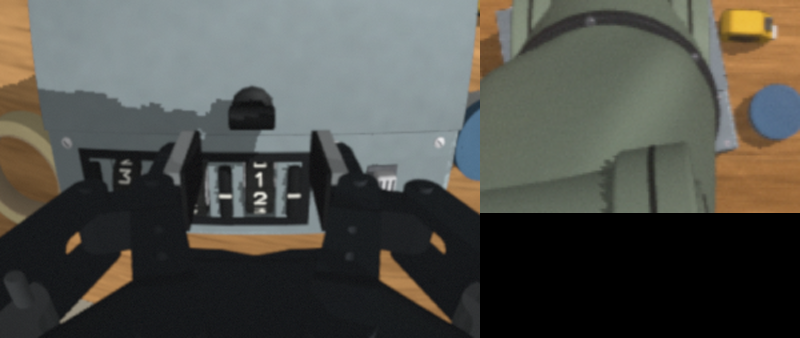

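The fingers straddle the black grip (251,110) evenly. The catch is now at (385,180), further right. I'll descend and grip the bar by its ends.

Request:
jog_arm([
  [0, 0, 0, 0, -1, 5, 0.5],
  [0, 0, 0, 0, 0, 8, 0.5],
  [0, 0, 0, 0, 0, 8, 0.5],
  [0, 0, 0, 0, 0, 8, 0.5],
  [0, 0, 0, 0, 0, 7, 0.5],
  [0, 0, 0, 0, 0, 4, 0.5],
  [0, 0, 0, 0, 0, 2.5, 0.5],
  [0, 0, 0, 0, 0, 0, 0.5],
])

```text
time_s: 32.4
ee_pos: [0.529, 0.0709, 0.2595]
orientation: [-3.124, -0.329, 0.001]
wrist_force: [-0.6, 0.7, -0.4]
opening: 0.502
```

Request:
jog_arm([
  [0, 0, 0, 0, 0, 0, 0.4],
  [0, 0, 0, 0, 0, 0, 0.33],
  [0, 0, 0, 0, 0, 0, 0.3],
  [0, 0, 0, 0, 0, 0, 0.2],
  [0, 0, 0, 0, 0, 0, 0.2],
  [0, 0, 0, 0, 0, 0, 0.2],
  [0, 0, 0, 0, 0, 0, 0.2],
  [0, 0, 0, 0, 0, 0, 0.2],
], newtons=30)

```text
time_s: 33.07
ee_pos: [0.5291, 0.071, 0.2603]
orientation: [-3.124, -0.329, -0.001]
wrist_force: [-1.2, 0.5, 6.9]
opening: 0.245
```

```bash
python3 -c "
from h import *
tb()
c=np.array([98.5,76.5]);tip=np.array([r.state()['ee_pos'][2]])
v=np.array([-115,19.5]);o=v
for k in range(1,25):
    a=np.radians(92*k/24);n=np.array([v[0]*np.cos(a)+v[1]*np.sin(a),-v[0]*np.sin(a)+v[1]*np.cos(a)])
    print(k,(n-o).round(1),(n-v).round(1));o=n"
```

```text
t 33.07 tip in box mm [-17.1865   0.9738  87.3198] F box [-1.0522  0.7107  6.8604] op 0.245
 tilt xyz [ 0.0005  0.0001 -1.    ] tool x in box [1.     0.0011 0.0005]
1 [1.6 7.6] [1.6 7.6]
2 [2.1 7.5] [ 3.6 15.2]
3 [2.6 7.4] [ 6.2 22.5]
4 [3.1 7.2] [ 9.3 29.7]
5 [3.5 7. ] [12.8 36.7]
6 [4.  6.7] [16.8 43.4]
7 [4.4 6.4] [21.2 49.8]
8 [4.8 6.1] [26.  55.9]
9 [5.2 5.8] [31.3 61.7]
10 [5.6 5.4] [36.9 67.1]
11 [6. 5.] [42.9 72.2]
12 [6.3 4.6] [49.1 76.8]
13 [6.6 4.2] [55.7 81. ]
14 [6.8 3.7] [62.6 84.7]
15 [7.1 3.3] [69.7 88. ]
16 [7.3 2.8] [76.9 90.8]
17 [7.5 2.3] [84.4 93.1]
18 [7.6 1.8] [92.  94.8]
19 [7.7 1.3] [99.7 96.1]
20 [7.8 0.8] [107.5  96.9]
21 [7.8 0.2] [115.3  97.1]
22 [ 7.8 -0.3] [123.   96.9]
23 [ 7.8 -0.8] [130.8  96.1]
24 [ 7.7 -1.3] [138.5  94.7]
```

Request:
jog_arm([
  [0, 0, 0, 0.8, 0, -3.8, 0.2],
  [0, 0, 0, 0.8, 0, -3.8, 0.2],
  [0, 0, 0, 1, 0, -3.8, 0.2],
  [0, 0, 0, 1.1, 0, -3.7, 0.2],
  [0, 0, 0, 1.3, 0, -3.7, 0.2],
  [0, 0, 0, 1.3, 0, -3.7, 0.2],
  [0, 0, 0, 1.5, 0, -3.6, 0.2],
  [0, 0, 0, 1.6, 0, -3.6, 0.2],
])

```text
time_s: 33.73
ee_pos: [0.5384, 0.0729, 0.2901]
orientation: [-3.124, -0.329, 0.0]
wrist_force: [1.6, 0.8, -6.5]
opening: 0.242
```

```bash
python3 -c "
from h import *
tb()
im,d,p=cam('scene','s6.png')"
```

```text
t 33.73 tip in box mm [ -7.8225   0.988  117.073 ] F box [ 1.7639  0.4946 -6.4623] op 0.242
 tilt xyz [-0.0001  0.0001 -1.    ] tool x in box [ 1.      0.001  -0.0001]
```

Request:
jog_arm([
  [0, 0, 0, 3.5, 0, -7, 0.2],
  [0, 0, 0, 4, 0, -6.7, 0.2],
  [0, 0, 0, 4.4, 0, -6.4, 0.2],
  [0, 0, 0, 4.8, 0, -6.1, 0.2],
  [0, 0, 0, 5.2, 0, -5.8, 0.2],
  [0, 0, 0, 5.6, 0, -5.4, 0.2],
  [0, 0, 0, 6, 0, -5, 0.2],
  [0, 0, 0, 6.3, 0, -4.6, 0.2],
])

```text
time_s: 34.45
ee_pos: [0.577, 0.0812, 0.3369]
orientation: [-3.124, -0.329, 0.003]
wrist_force: [-1.9, 1.6, -6.7]
opening: 0.243
```

Request:
jog_arm([
  [0, 0, 0, 6.6, 0, -4.2, 0.2],
  [0, 0, 0, 6.8, 0, -3.7, 0.2],
  [0, 0, 0, 7.1, 0, -3.3, 0.2],
  [0, 0, 0, 7.3, 0, -2.8, 0.2],
  [0, 0, 0, 7.5, 0, -2.3, 0.2],
  [0, 0, 0, 7.6, 0, -1.8, 0.2],
  [0, 0, 0, 7.7, 0, -1.3, 0.2],
  [0, 0, 0, 7.8, 0, -0.8, 0.2],
])

```text
time_s: 35.12
ee_pos: [0.6343, 0.0933, 0.3574]
orientation: [-3.124, -0.329, 0.002]
wrist_force: [-4.6, 0.1, 2.7]
opening: 0.245
```

```bash
python3 -c "
from h import *
tb()"
```

```text
t 35.12 tip in box mm [ 90.0358   1.1372 184.4296] F box [-4.4547  1.019   2.7111] op 0.245
 tilt xyz [-0.0012  0.0003 -1.    ] tool x in box [ 1.      0.001  -0.0012]
```

Request:
jog_arm([
  [0, 0, 0, 7.8, 0, -0.2, 0.2],
  [0, 0, 0, 7.8, 0, 0.3, 0.2],
  [0, 0, 0, 7.8, 0, 0.8, 0.2],
  [0, 0, 0, 7.7, 0, 1.3, 0.2],
  [0, 0, 0, 3, 0, 0.6, 0.2],
  [0, 0, 0, 0, 0, 0, 0.2],
  [0, 0, 0, 0, 0, 0, 0.2],
  [0, 0, 0, 0, 0, 0, 0.2],
])

```text
time_s: 35.78
ee_pos: [0.6679, 0.1005, 0.3551]
orientation: [-3.124, -0.329, -0.003]
wrist_force: [1.9, 1.6, 5.4]
opening: 0.244
```

```bash
python3 -c "
from h import *
tb()
im,d,p=cam('scene','s7.png')
c=cv2.imread('pics/s7.png');cv2.imwrite('pics/s7b.png',cv2.resize(c[100:300,140:380],(720,600),interpolation=2))"
```

```text
t 35.78 tip in box mm [125.0616   1.1714 182.1235] F box [2.1555 1.1784 5.3562] op 0.244
 tilt xyz [ 0.0022  0.0002 -1.    ] tool x in box [1.     0.0011 0.0022]
```

View pics/s7b.png

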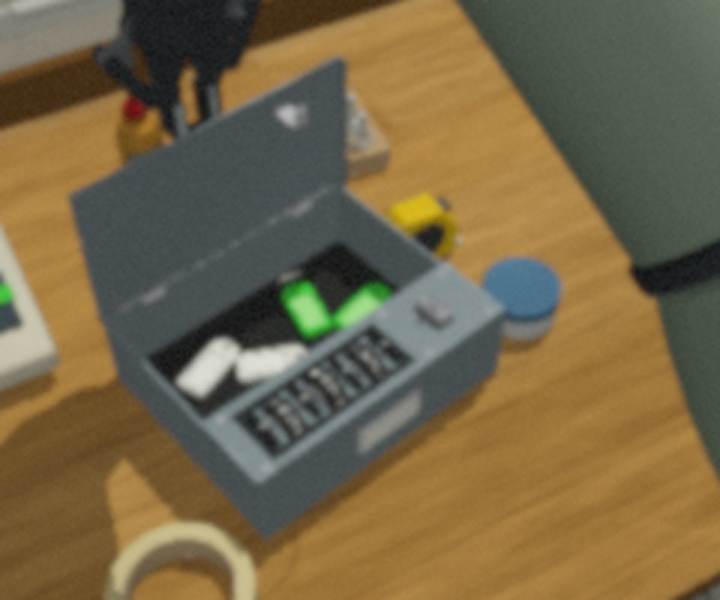

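The lid stands upright with the tags visible inside. The tin at (520,300), tape measure at (425,225) and tape roll at (185,590) look undisturbed. I'll release and retreat upward.

Request:
jog_arm([
  [0, 0, 0, 0, 0, 0, 0.3],
  [0, 0, 0, 0, 0, 0, 0.4],
  [0, 0, 0, 0, 0, 0, 0.45],
  [0, 0, 0, 0, 0, 0, 0.45],
  [0, 0, 0, 0, 0, -5, 0.45],
  [0, 0, 0, 0, 0, -10, 0.45],
  [0, 0, 0, 0, 0, -15, 0.45],
  [0, 0, 0, 0, 0, -20, 0.45],
])

```text
time_s: 36.5
ee_pos: [0.6675, 0.1004, 0.4048]
orientation: [3.124, 0.329, -0.002]
wrist_force: [-0.9, -0.1, 0.8]
opening: 0.451
```

Request:
jog_arm([
  [0, 0, 0, 0, 0, -20, 0.45],
  [0, 0, 0, 0, 0, -20, 0.45],
  [0, 0, 0, -20, 0, -10, 0.45],
  [0, 0, 0, -30, 0, 0, 0.45],
  [0, 0, 0, -35, 0, 0, 0.45],
  [0, 0, 0, -35, 0, 0, 0.45],
  [0, 0, 0, -35, 0, 0, 0.45],
  [0, 0, 0, -30, 0, 0, 0.45],
])

```text
time_s: 37.17
ee_pos: [0.4844, 0.0613, 0.4552]
orientation: [-3.124, -0.329, -0.002]
wrist_force: [1.5, -0.3, 0.7]
opening: 0.451
```

Request:
jog_arm([
  [0, 0, 0, -20, 0, 0, 0.45],
  [0, 0, 0, 0, 0, 0, 0.45],
  [0, 0, 0, 0, 0, 0, 0.45],
  [0, 0, 0, 0, 0, 0, 0.45],
  [0, 0, 0, 0, 0, 0, 0.45],
  [0, 0, 0, 0, 0, 0, 0.45],
  [0, 0, 0, 0, 0, 0, 0.45],
  [0, 0, 0, 0, 0, 0, 0.45],
])

```text
time_s: 37.83
ee_pos: [0.4674, 0.0578, 0.454]
orientation: [-3.124, -0.329, 0.0]
wrist_force: [-0.4, -0.2, -0.7]
opening: 0.448
```

```bash
python3 -c "
from h import *
tb()
im,d,p=cam('scene','s8.png');im,d,p=cam('wrist','w8.png')
c=cv2.imread('pics/w8.png');s=cv2.imread('pics/s8.png')
cv2.imwrite('pics/w8b.png',np.hstack([cv2.resize(c[60:300,100:420],(480,360),interpolation=2),cv2.resize(s[100:300,160:340],(320,360))]))"
```

```text
t 37.83 tip in box mm [-80.4398   0.8331 280.9899] F box [-0.4355 -0.0997 -0.7081] op 0.448
 tilt xyz [-0.0002  0.0001 -1.    ] tool x in box [ 1.      0.001  -0.0002]
```

View pics/w8b.png

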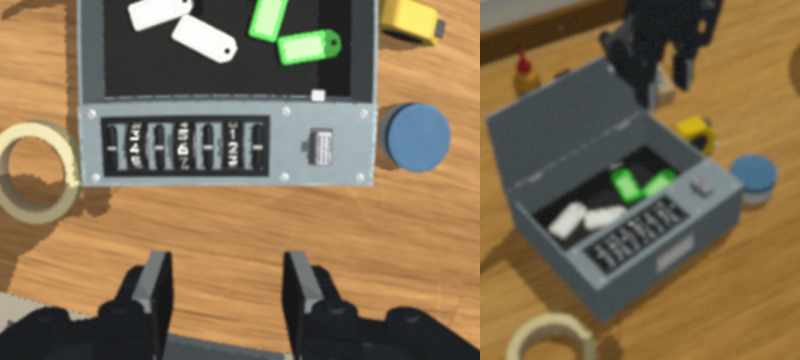

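The box is open and standing. The wheels show 4, 6 and 2 at their marks, the catch is to the right at (320,147), and the robot is clear of everything. I'll hand it in.

```bash
python3 -c "
from h import *
print(r.finish_job())"
```

```text
the job is handed in; nothing more can be done
None
```

The key box is open: I set the wheels to 4-6-2, slid the catch fully right, and swung the lid upright, where it stayed after I let go. I handed the job in at about 38 s of the 67 s allowed.

- **Wheels:** I rolled each one with a fingertip; the highest force I read was about 15 N. A close-up afterwards showed 4, 6 and 2 at the reading marks, and the last, coarser view after release agreed.
- **Right wheel:** It began balanced between 3 and 4. The press on it dipped to about 9 N, just under the suggested 10 N, but it rolled as intended.
- **Catch:** It slid about 11–12 mm against only a few newtons of force. It then met a firm stop at about 9 N, and the pictures show it on the right.
- **Lid:** I gripped the bar by its ends and swung the lid to about 94°, worked out from the gripper's travel. That is slightly past upright and short of the stop.
- **Surroundings:** In the last pictures the tin, tape roll and tape measure look unmoved, and the robot was clear of everything.
- **Disagreement:** My first position estimates were about 6 mm apart because I read the wrist camera's pose just after the picture was taken. Using the pose read just before it brought the two within about 2.5 mm.

Forces were read mostly at the end of each move, so brief peaks between readings were not seen.

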